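# Put the blue check weight back in its rack

## Robot

A 7-joint arm with a two-finger parallel gripper is mounted at the origin on the work surface. World frame = base frame: x ahead of the robot, y to its left, z up, the work surface at z = 0. Lengths are in mm, angles in rad, forces in N, time in s.
With the tool pointing down it reaches from about 425 to 875 mm from the base axis. Payload 4.7 kg.
Tool frame: the origin (TCP) lies midway between the tips of the shut fingers; the grasp point (between the pads) lies 19 mm behind it; z points along the fingers, y is the direction in which the jaws open and shut (so a half turn about z gives the same grasp; the last joint's range is limited). The gripper opens to 85 mm and grips with 20 to 120 N. Pads are 22 mm wide; open, the fingers measure 114 mm over their backs; the gripper's body (76 mm by 85 mm) begins 54 mm behind the grasp point. The pads swing forward as they close: fully open they stand 13 mm farther back than shut.
Start: joints at [1.17, 0.321, -0.07, 1.45, 0.023, 1.371, -0.057], TCP at [261.937, -594.906, 231.349] pointing down, gripper open.
Joint ranges: [-2.86, 2.86], [-0.3, 2.09], [-1.38, 1.24], [0.06, 2.45], [-1.56, 4.7], [0.09, 2.05], [-2.69, 2.69]. Speed limits (rad/s): [2.57, 2.57, 3.14, 3.14, 3.14, 3.14, 3.14].

## Interface

Orientations are given as a rotation vector (axis times angle).
In Python, from workcell import r gives the robot as it stands.
- The arm moves only by the tool play_rows, never from a script. Its argument "commands" is text: rows parted by semicolons, each of 7 numbers parted by spaces: the turn, a rotation vector about the tool's x, y, z in degrees, then the shift along the tool's x, y, z in mm, then the gripper's target within -1 to 1 (shut at 1, half-way at 0, fully open at -1). A call has 1 to 20 rows; each row shifts and turns the commanded pose from where the row before left it, along the tool's axes as they then stand; what a row does not reach is not made up. A row lasts 1/12 s, in which the tool goes at most 41.7 mm and 7.16 degrees, less where a joint would pass 70% of its speed; a pose out of reach is approached as far as the arm can. A call is refused whole if a number of a shift passes 41.7 or a number of a turn 7.16, either way. A call with a gripper value outside its range is refused whole. The fingers move at their own pace and stop on an object; "newtons" is the grip in N (left out, the last holds). Time passes only in rows, so rows that do not move let the fingers close. It gives the time, the measured TCP pose, the force and the opening at its end, in the units of the state.
- r.read_state(): the state, without advancing time (a new reading comes with each control period).
- r.grab_frame(name): name is "scene" or "top" or "wrist"; returns a dict with "frame" (384x512x3 uint8, red, green, blue), "fx", "fy", "cx", "cy" (pixels), "R" (3x3) and "t" (3): a world point X has camera coordinates R X + t; the wrist camera has in their place "mount" (4x4, takes a point from camera to tool coordinates, whose origin is the TCP and whose axes are the flange's). Camera axes: x right, y down, z forward; pixel columns grow to the right and rows downward; lengths in mm; the calibration is good to about 2 mm. A picture is of the moment at which its call begins: read the wrist's pose just before it. There is no depth.
- r.job_done(): hands the job in, once; it reports no verdict.
The state is a dict: "time": time; "joints": joint angles; "joint_velocities": joint speeds; "joint_torque": joint torques, N m; "tool_pos": TCP position; "tool_rot": TCP orientation; "contact_force": force on the tool from outside, world axes, zero at the start; "moment": the same for the moment, N m; "opening": opening from 0.0 (shut) to 1.0 (fully open).
Only numpy, scipy, OpenCV 4.12 (cv2) and the standard library are available. Lean on these libraries where they do the work, as an engineer would, in place of code of your own. Each camera call takes 0.05 s, during which the arm holds its last target. There are 200 camera calls.

## Task

The balance check is done: take the blue-banded check weight from the bench and set it down gently, standing upright, in its own compartment of the wooden rack, the one with the blue label. Don't let it drop, and leave the yellow and red weights where they are.

Things in the scene. Friction and masses are not known exactly. Their poses are not given: they have to be found in the camera images.
- blue_weight_mid (a point): blue-banded check weight, loose, about 500 g: upright steel cylinder 40 mm in diameter, 48 mm high, with a blue band; on a short neck a round knob 26 mm across, 18 mm high, with a blue dot on top; 72 mm high in all. On the black bench, on the +y side of the rack. The point is its centre, half-way up the axis (36 mm above its underside, 27 mm below the knob's middle); z up.
- blue_floor (a point): blue-labelled compartment, one of three (order varies) in a low wooden rack, 24 mm high, fixed to the bench: empty recess 64 mm (x) by 62 mm (y), walls 13 mm high above its floor. The point is the floor's centre, 9 mm above the bench; z up, y along the row (neighbours 100 mm off), x away from the robot to the flat label (26 x 72 mm) on the rim, centred 53 mm off. Rack spans x -53 to +81 mm.
- yellow_weight_mid (a point): yellow-banded check weight, loose, about 500 g: upright steel cylinder 40 mm in diameter, 48 mm high, with a yellow band; on a short neck a round knob 26 mm across, 18 mm high, with a yellow dot on top; 72 mm high in all. On the bench, on the +y side of the rack. The point is its centre, half-way up the axis (36 mm above its underside, 27 mm below the knob's middle); z up.
- red_weight_mid (a point): red-banded check weight, loose, about 500 g: upright steel cylinder 40 mm in diameter, 48 mm high, with a red band; on a short neck a round knob 26 mm across, 18 mm high, with a red dot on top; 72 mm high in all. Stands in its red-labelled compartment. The point is its centre, half-way up the axis (36 mm above its underside, 27 mm below the knob's middle); z up.
There are look-alikes about, which are no part of the job. What is shaped like the part that bears blue_weight_mid but pink is not meant.

How it is judged:
By the outcome, as a careful person would: the job done as asked, in the order asked, and still so for the second after the job is handed in, with the robot touching nothing.
It also fails if it takes over 38 s, if anything falls off the work surface, if the arm or the gripper's body presses on something with over 40 N, if the wrist force passes 120 N, or if a joint passes its speed limit or range.

## Working session

There is one attempt and no reset: what is moved stays moved. The work goes in short steps, Python scripts to look and compute and a tool call to move; the robot and the scene stay as the last step left them, time stands still between calls to the robot, and variables do not carry over. Pictures are saved under pics/ and viewed, about 8 in all and at most 12, crops included, and the job is handed in when it is done.

Besides the shell and the picture viewer there is one more tool, called after ">>>" as name(argument=value, ...) on one line, values as JSON. play_rows: Moves the arm, as the interface text tells. Its arguments: {"type":"object","properties":{"commands":{"type":"string"},"newtons":{"type":"number"}},"required":["commands"]}

```bash
mkdir -p pics; python3 - <<'E'
from workcell import r
import cv2,numpy as np
s=r.read_state();print(s)
ims=[]
for n in("scene","top"):
    f=r.grab_frame(n);cv2.imwrite(f"pics/{n}0.png",f["frame"][:,:,::-1]);print(n,f["fx"],f["fy"],f["cx"],f["cy"],np.round(f["R"],4).tolist(),np.round(f["t"],1).tolist())
f=r.grab_frame("wrist");print(np.round(f["mount"],4).tolist(),f["fx"],f["cx"],f["cy"])
E
```

```text
{'time': 0.0, 'joints': array([ 1.17009147,  0.32181081, -0.07005886,  1.45169668,  0.02265195,
        1.37080649, -0.0569018 ]), 'joint_velocities': array([ 0.00101251, -0.00153182,  0.00034173, -0.0001044 , -0.00126349,
        0.00062696, -0.00040243]), 'joint_torque': array([ 2.84669268e-04, -4.93582606e+01, -3.82020297e-01, -3.14338088e+01,
        1.29620510e-02,  1.11784684e-02, -1.73407392e-05]), 'tool_pos': array([ 261.65873635, -594.40741312,  230.22036057]), 'tool_rot': array([-3.07244548e+00, -6.46553836e-01,  8.68381783e-04]), 'contact_force': array([ 1.59614062,  0.10053204, -0.35254131]), 'moment': array([ 0.00727131, -0.03880296,  0.07320646]), 'opening': 1.002451712788739}
scene 449.24336070410726 449.24336070410726 258.0908569064483 188.80939420629718 [[-0.2836, 0.9587, -0.0213], [0.6058, 0.1618, -0.779], [-0.7434, -0.2338, -0.6267]] [126.7, -323.0, 1598.1]
top 365.28490933961154 365.28490933961154 258.37263425124326 189.85798147702437 [[0.006, -0.9998, -0.0191], [-0.9932, -0.0037, -0.1167], [0.1166, 0.0197, -0.993]] [42.6, 558.9, 794.9]
[[0.0005, -0.9643, -0.2649, 67.2444], [1.0, 0.0003, 0.001, 1.206], [-0.0009, -0.2649, 0.9643, -141.6552], [0.0, 0.0, 0.0, 1.0]] 286.12639294927294 256.4458537638931 192.63283252651487
```

View pics/top0.png

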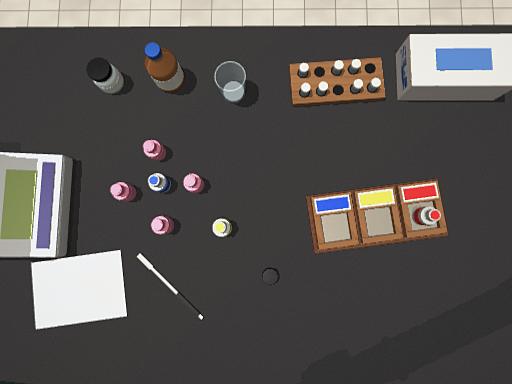

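View pics/scene0.png

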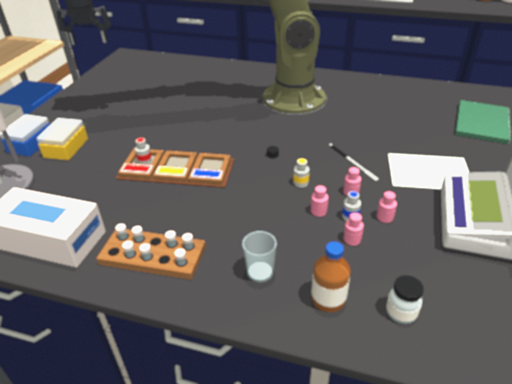

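Top view: the blue-dotted weight is at (158,182), ringed by pink look-alikes at (152,149), (122,190), (193,183) and (161,225). Yellow is at (222,227). The blue label is at (332,204) with its empty recess at (336,229), and red stands in its recess at (430,215). The white-and-blue weight at (158,182) is the one meant. Next I'll measure and take a crop.

```bash
cat > h.py <<'E'
import numpy as np,cv2
from workcell import r
def cast(f,u,v,z,R=None,t=None):
    R=f["R"] if R is None else R; t=f["t"] if t is None else t
    d=R.T@np.array([(u-f["cx"])/f["fx"],(v-f["cy"])/f["fy"],1.]); c=-R.T@t
    return c+d*(z-c[2])/d[2]
def wristRt(f,s):
    T=np.eye(4);T[:3,:3]=cv2.Rodrigues(np.array(s["tool_rot"]))[0];T[:3,3]=s["tool_pos"]
    W=np.linalg.inv(T@f["mount"]);return W[:3,:3],W[:3,3]
def blobs(img,lo,hi,amin=6):
    m=cv2.inRange(cv2.cvtColor(img,cv2.COLOR_RGB2HSV),lo,hi)
    n,_,st,c=cv2.connectedComponentsWithStats(m)
    return [(np.round(c[i],1),st[i]) for i in range(1,n) if st[i][4]>=amin],m
E
python3 - <<'E'
from h import *
f=r.grab_frame("top");im=f["frame"]
for nm,lo,hi in(("blue",(105,130,80),(125,255,255)),("pink",(160,60,120),(176,255,255)),("yel",(22,110,120),(35,255,255)),("red",(0,170,120),(6,255,255)),("wood",(8,90,60),(18,200,200))):
    for c,st in blobs(im,lo,hi,8)[0]: print(nm,c,st,cast(f,*c,24 if st[4]>250 else 72).round(0)) if nm!="wood" or st[4]>50 else 0
b,m=blobs(im,(105,130,80),(125,255,255))
for (c,st) in b:
    if st[4]>250:
        i=m[st[1]:st[1]+st[3],st[0]:st[0]+st[2]];pts=cv2.findNonZero(i).reshape(-1,2)+st[:2]
        q=cv2.boxPoints(cv2.minAreaRect(pts.astype(np.int32)));print(np.round([cast(f,*p,24)for p in q],0).tolist())
cv2.imwrite("pics/crop.png",np.hstack([cv2.resize(im[130:250,100:240],None,fx=3,fy=3,interpolation=2)[:,:,::-1],cv2.resize(im[170:260,300:389],(360,360),interpolation=2)[:,:,::-1]]))
E
```

```text
blue [151.9  49.4] [145  42  15  16 185] [875. 289.  72.]
blue [463.3  58.9] [ 436   49   56   21 1136] [ 874. -438.   24.]
blue [153.3 179.8] [150 176   8   8  50] [575. 274.  72.]
blue [164.2 188.1] [157 181  12  11  27] [557. 249.  72.]
blue [332.3 203.7] [316 197  33  15 332] [ 529. -123.   24.]
pink [152.5 147.6] [143 139  18  19 142] [647. 278.  72.]
pink [194.9 180.8] [185 173  17  19 102] [573. 183.  72.]
pink [183.4 181.1] [183 178   2   7   8] [573. 208.  72.]
pink [121.  190.5] [110 182  19  19 148] [552. 343.  72.]
pink [163.1 225.1] [152 217  19  18 102] [477. 249.  72.]
yel [375.7 198. ] [360 191  33  15 339] [ 542. -221.   24.]
yel [219.3 226.9] [216 223   8   8  50] [474. 128.  72.]
red [419.4 192.1] [404 185  32  15 320] [ 556. -320.   24.]
red [434.5 214.7] [431 211   8   8  55] [ 502. -330.   72.]
wood [162.2  65.8] [145  47  33  34 721] [859. 278.  24.]
wood [335.6  81.8] [ 289   57   97   50 2667] [ 818. -136.   24.]
wood [374.3 220.3] [ 306  178  142   76 3819] [ 492. -216.   24.]
[[899.0, -375.0, 24.0], [898.0, -504.0, 24.0], [848.0, -501.0, 24.0], [849.0, -372.0, 24.0]]
[[536.0, -86.0, 24.0], [545.0, -156.0, 24.0], [521.0, -159.0, 24.0], [511.0, -89.0, 24.0]]
```

View pics/crop.png

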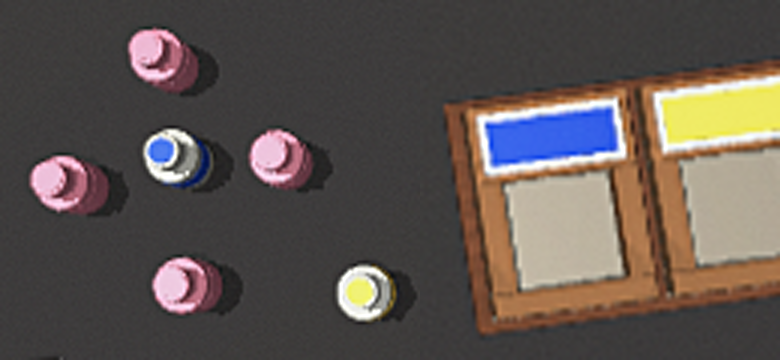

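Blue weight: dot at (153,180), so about (575,274), with pinks 70–97 mm away. Blue label (529,-123) puts the floor near (476,-130). I'll stop over the rack first for a close look on the way.

>>> play_rows(commands="0 0 -7.07 0 0 0 -1;0 0 -7.07 0 0 0 -1;0 0 -7.07 0 0 0 -1;0 0 0 20 -7 0 -1;0 0 0 35 -12 0 -1;0 0 0 35 -12 0 -1;0 0 0 35 -12 0 -1;0 0 0 35 -12 0 -1;0 0 0 35 -12 0 -1;0 0 0 35 -12 0 -1;0 0 0 35 -12 0 -1;0 0 0 35 -12 0 -1;0 0 0 35 -12 0 -1;0 0 0 35 -12 0 -1;0 0 0 35 -12 0 -1;0 0 0 35 -12 0 -1;0 0 0 35 -12 0 -1;0 0 0 20 -7 0 -1;0 0 0 0 0 0 -1;0 0 0 0 0 0 -1")

```text
time: 1.87
tool_pos: [492.2, -123.4, 231.2]
tool_rot: [2.9, 1.207, -0.001]
contact_force: [-0.4, -1.0, -0.5]
opening: 1.0
```

```bash
python3 - <<'E'
from h import *
s=r.read_state();f=r.grab_frame("wrist");im=f["frame"];R,t=wristRt(f,s);print(s["time"],s["tool_pos"],s["tool_rot"])
cv2.imwrite("pics/w1.png",im[:,:,::-1])
for c,st in blobs(im,(105,130,60),(125,255,255),60)[0]: print("blue",c,st,cast(f,*c,24,R,t).round(1))
for c,st in blobs(im,(10,10,110),(30,75,255),500)[0]: print("floor",c,st,cast(f,*c,9,R,t).round(1))
E
```

```text
1.8667 [ 492.20286815 -123.38748     231.23132963] [ 2.90048989e+00  1.20664978e+00 -5.02541985e-04]
blue [275.9 148.6] [ 249  125   55   48 1081] [ 528.5 -122.6   24. ]
floor [75.3 20. ] [ 49   0  46  40 606] [467.2 139.7   9. ]
floor [250.5 180.4] [ 219  149   64   63 2171] [ 476. -131.    9.]
floor [309.8 224.1] [ 280  196   60   57 1798] [ 490.  -230.9    9. ]
```

View pics/w1.png

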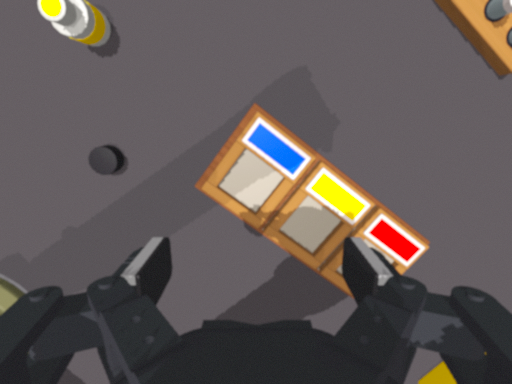

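The wrist view shows the blue label at (276,149) and its empty floor at (250,180), which casts to (476,-131). That agrees with the label offset to about 1.5 mm. Now on to above the weight.

>>> play_rows(commands="0 0 0 17 -11 0 -1;0 0 0 30 -20 0 -1;0 0 0 30 -20 0 -1;0 0 0 30 -20 0 -1;0 0 0 30 -20 0 -1;0 0 0 30 -20 0 -1;0 0 0 30 -20 0 -1;0 0 0 30 -20 0 -1;0 0 0 30 -20 0 -1;0 0 0 30 -20 0 -1;0 0 0 30 -20 0 -1;0 0 0 22 -11 0 -1;0 0 0 0 0 0 -1;0 0 0 0 0 0 -1;0 0 0 0 0 0 -1")

```text
time: 3.17
tool_pos: [575.6, 269.3, 230.6]
tool_rot: [2.903, 1.197, -0.002]
contact_force: [-1.3, -0.5, 0.3]
opening: 1.001
```

```bash
cat > m.py <<'E'
from h import *
import sys
s=r.read_state();f=r.grab_frame("wrist");im=f["frame"];R,t=wristRt(f,s);print(s["time"],s["tool_pos"],s["tool_rot"])
cv2.imwrite(sys.argv[1],im[:,:,::-1])
for c,st in blobs(im,(105,130,60),(125,255,255),20)[0]:
    p=cast(f,*c,72,R,t);d=p-s["tool_pos"];T=cv2.Rodrigues(s["tool_rot"])[0];print("blue",c,st,p.round(1),"tool",(T.T@d).round(1))
E
python3 m.py pics/w2.png
```

```text
3.1667 [575.59325283 269.2673007  230.63007621] [ 2.90287529e+00  1.19676182e+00 -2.15513455e-03]
blue [  4.6 110.7] [  0 101  17  21 123] [447.4 496.9  72. ] tool [  69.8 -252.   158.2]
blue [253.9 154.4] [238 151  31  12  67] [593. 288.  72.] tool [ 25.8  -1.2 158.6]
blue [252.1 176.4] [245 169  16  16 201] [574.9 272.7  72. ] tool [  2.2  -3.1 158.6]
blue [420.4 371.9] [407 358  30  26 381] [543.8 -69.9  72. ] tool [-261.3  218.   159.4]
```

View pics/w2.png

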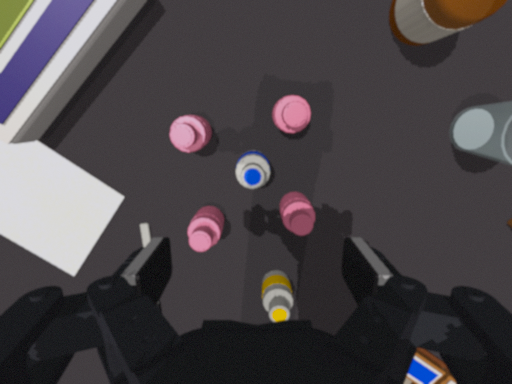

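The weight's dot at (252,176) has a clear gap on both sides along the jaw axis (image horizontal). Centre it, descend part way with the jaws part open, and re-check.

>>> play_rows(commands="0 0 0 2 -3 20 -0.45;0 0 0 0 0 35 -0.45;0 0 0 0 0 35 -0.45;0 0 0 0 0 30 -0.45;0 0 0 0 0 0 -0.45;0 0 0 0 0 0 -0.45;0 0 0 0 0 0 -0.45", newtons=50)

```text
time: 3.8
tool_pos: [575.6, 274.8, 113.4]
tool_rot: [2.903, 1.199, 0.004]
contact_force: [0.6, 0.5, 0.5]
opening: 0.73
```

```bash
python3 m.py pics/w3.png
```

```text
3.8 [575.56369893 274.77492961 113.41737321] [2.90338582 1.19872197 0.00416914]
blue [256.7 180.1] [233 174  47  20 220] [594.4 291.3  72. ] tool [25.   1.5 41.5]
blue [255.4 218.8] [243 207  26  25 511] [574.7 272.9  72. ] tool [-2.   0.7 41.4]
```

View pics/w3.png

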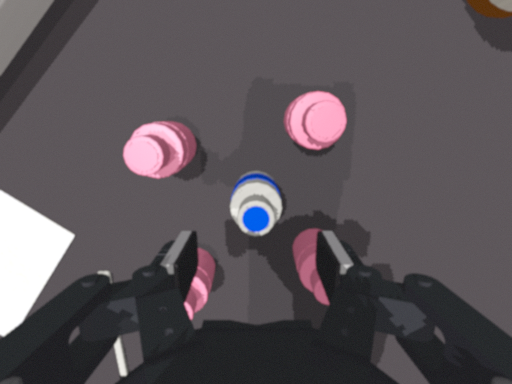

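Still centred within 2 mm. The finger positions (±45 mm across, ±11 mm wide) clear the pink edges by at least 15 mm. Descend.

>>> play_rows(commands="0 0 0 -1.5 0.7 16 -0.45;0 0 0 0 0 25 -0.45;0 0 0 0 0 25 -0.45;0 0 0 0 0 20 -0.45;0 0 0 0 0 9 -0.45;0 0 0 0 0 0 -0.45;0 0 0 0 0 0 -0.45;0 0 0 0 0 0 1;0 0 0 0 0 0 1;0 0 0 0 0 0 1;0 0 0 0 0 0 1;0 0 0 0 0 0 1;0 0 0 0 0 0 1;0 0 0 0 0 0 1;0 0 0 0 0 0 1", newtons=50)

```text
time: 5.1
tool_pos: [574.8, 274.9, 18.8]
tool_rot: [-2.903, -1.202, -0.005]
contact_force: [-1.6, 0.2, 5.3]
opening: 0.453
```

```bash
python3 m.py pics/w4.png
```

```text
5.1 [574.82851949 274.90931243  18.7524816 ] [-2.90265529 -1.2016439  -0.00549047]
blue [256.6 220.6] [216 207  82  41 964] [598.8 297.2  72. ] tool [ 32.9   1.3 -53.1]
blue [256.5 306.6] [ 232  287   51   39 1611] [575.5 273.9  72. ] tool [ -0.1   1.3 -53.2]
```

View pics/w4.png

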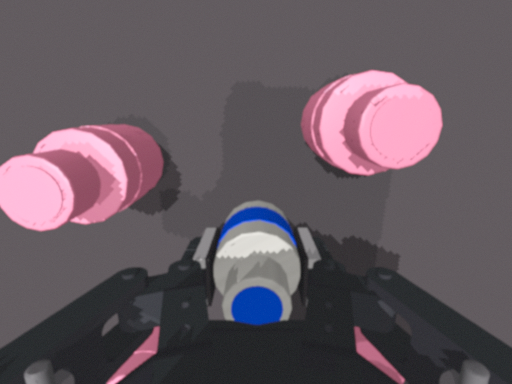

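Opening 0.453 ≈ 38.5 mm, so the jaws hold the 40 mm body. Lift gently.

>>> play_rows(commands="0 0 0 0 0 -4 1;0 0 0 0 0 -10 1;0 0 0 0 0 -18 1;0 0 0 0 0 -25 1;0 0 0 0 0 -30 1;0 0 0 0 0 -25 1;0 0 0 0 0 -15 1;0 0 0 0 0 -5 1;0 0 0 0 0 0 1;0 0 0 0 0 0 1;0 0 0 0 0 0 1", newtons=60)

```text
time: 6.07
tool_pos: [572.4, 273.0, 146.2]
tool_rot: [2.902, 1.201, -0.006]
contact_force: [-0.1, 0.2, -6.8]
opening: 0.45
```

```bash
python3 m.py pics/w5.png; python3 -c "
from workcell import r;s=r.read_state();print(s['contact_force'],s['opening'])"
```

```text
6.0667 [572.44596719 272.95006553 146.22157968] [ 2.90243087  1.20146408 -0.00563913]
blue [256.3 219.9] [217 207  80  40 948] [562.3 261.1  72. ] tool [-15.3   1.3  74.3]
blue [256.4 306.1] [ 231  286   52   39 1622] [505.2 203.8  72. ] tool [-96.2   1.4  74.6]
[ 0.10599516 -0.01513449 -6.85835295] 0.4486899522504825
```

It's held: −6.9 N, and the dot's pixels haven't moved since the grasp. Grasp relation: TCP is 18.8 above the underside, so TCP z ≈ 27.8 when standing on the floor. Transfer above the rack.

>>> play_rows(commands="0 0 0 -10 6 0 1;0 0 0 -20 12 0 1;0 0 0 -28 17 0 1;0 0 0 -28 17 0 1;0 0 0 -28 17 0 1;0 0 0 -28 17 0 1;0 0 0 -28 17 0 1;0 0 0 -28 17 0 1;0 0 0 -28 17 0 1;0 0 0 -28 17 0 1;0 0 0 -28 17 0 1;0 0 0 -28 17 0 1;0 0 0 -28 17 0 1;0 0 0 -10 8 0 1;0 0 0 -6 4 0 1;0 0 0 0 0 0 1;0 0 0 0 0 0 1;0 0 0 0 0 0 1")

```text
time: 7.62
tool_pos: [476.8, -127.7, 148.2]
tool_rot: [-2.9, -1.205, -0.0]
contact_force: [0.3, -0.3, -4.4]
opening: 0.453
```

```bash
cat > n.py <<'E'
from h import *
s=r.read_state();T=cv2.Rodrigues(s["tool_rot"])[0]
print(s["time"],s["tool_pos"],s["tool_rot"],s["contact_force"],s["opening"])
print("to go, tool:",(T.T@(np.array([476,-130.5,28.8])-s["tool_pos"])).round(1),"tool z",T[:,2].round(4))
E
python3 n.py;python3 m.py pics/w6.png
```

```text
7.6167 [ 476.82687573 -127.69777131  148.1667056 ] [-2.90003894e+00 -1.20549749e+00 -4.60619880e-04] [ 0.27261859 -0.2973073  -4.38106343] 0.4534348612881464
to go, tool: [ -2.6   1.5 119.4] tool z [-1.e-04  1.e-03 -1.e+00]
7.6167 [ 476.82687573 -127.69777131  148.1667056 ] [-2.90003894e+00 -1.20549749e+00 -4.60619880e-04]
blue [290.4 143.9] [ 254  111   74   66 1978] [ 527.7 -114.8   72. ] tool [45.  27.  76.2]
blue [256.7 220. ] [217 207  80  39 931] [ 466.6 -140.2   72. ] tool [-16.1   1.6  76.2]
blue [256.4 306.5] [ 231  286   51   40 1633] [ 408.9 -197.9   72. ] tool [-97.8   1.4  76.1]
```

>>> play_rows(commands="0 0 0 -1.3 0.8 10 1;0 0 0 -1.3 0.7 20 1;0 0 0 0 0 25 1;0 0 0 0 0 22 1;0 0 0 0 0 15 1;0 0 0 0 0 8 1;0 0 0 0 0 4 1;0 0 0 0 0 0 1;0 0 0 0 0 0 1;0 0 0 0 0 0 1")

```text
time: 8.5
tool_pos: [476.8, -132.9, 45.4]
tool_rot: [2.901, 1.201, 0.003]
contact_force: [0.0, -0.1, -6.5]
opening: 0.449
```

```bash
python3 n.py;python3 m.py pics/w7.png
```

```text
8.5 [ 476.82840433 -132.93840159   45.40872487] [2.90101506e+00 1.20133037e+00 2.50889338e-03] [ 0.04272547 -0.08326527 -6.53045464] 0.4488505222624637
to go, tool: [ 1.1 -2.3 16.6] tool z [ 2.1e-03 -9.0e-04 -1.0e+00]
8.5 [ 476.82840433 -132.93840159   45.40872487] [2.90101506e+00 1.20133037e+00 2.50889338e-03]
blue [303.3 154.4] [ 244  100  122  108 5334] [ 527.1 -111.    72. ] tool [ 51.1  20.1 -26.5]
blue [257.  219.8] [217 207  80  39 931] [ 494.2 -117.7   72. ] tool [ 23.1   1.5 -26.6]
blue [256.3 306.4] [ 231  287   51   39 1625] [ 463.4 -148.    72. ] tool [-20.1   1.2 -26.6]
```

View pics/w7.png

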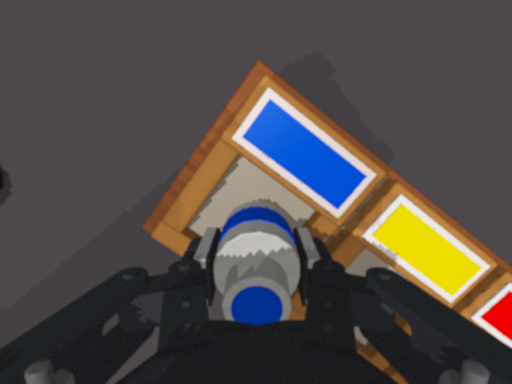

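The weight hangs over the blue compartment, with the blue label at (303,154) ahead of it. One last relative check against the label.

```bash
python3 - <<'E'
from h import *
s=r.read_state();f=r.grab_frame("wrist");R,t=wristRt(f,s);T=cv2.Rodrigues(s["tool_rot"])[0]
for i in range(1):
    p=cast(f,303.3,154.4,24,R,t);tgt=p-53*np.array([.991,.132,0]);print(s["tool_pos"],p,tgt,"tool shift",T.T@(tgt-s["tool_pos"]))
E
```

```text
[ 476.77408708 -133.01943229   45.42971295] [ 528.16762773 -121.39901508   24.        ] [ 475.64462773 -128.39501508   24.        ] tool shift [ 2.45324117 -4.11743035 21.42246217]
```

>>> play_rows(commands="0 0 0 1 -2 0 1;0 0 0 1 -1.5 3 1;0 0 0 0 0 4 1;0 0 0 0 0 4 1;0 0 0 0 0 2 1;0 0 0 0 0 1 1;0 0 0 0 0 1 1;0 0 0 0 0 0 1;0 0 0 0 0 0 1")

```text
time: 9.35
tool_pos: [474.7, -128.9, 29.3]
tool_rot: [2.903, 1.202, -0.0]
contact_force: [0.3, 1.1, -6.1]
opening: 0.448
```

```bash
python3 n.py
```

```text
9.35 [ 474.73443036 -128.9252252    29.28085352] [ 2.90273895e+00  1.20151724e+00 -1.10453902e-05] [ 0.33489413  1.12668424 -6.14869058] 0.44756968889575705
to go, tool: [-0.2  2.   0.5] tool z [-0. -0. -1.]
```

Still hanging (−6 N). Lower in half-millimetre steps until the floor takes the load.

>>> play_rows(commands="0 0 0 0 0 0.5 1;0 0 0 0 0 0.5 1;0 0 0 0 0 0 1;0 0 0 0 0 0 1")

```text
time: 9.68
tool_pos: [474.7, -128.9, 28.3]
tool_rot: [2.903, 1.201, -0.0]
contact_force: [-0.6, -0.5, -6.0]
opening: 0.444
```

>>> play_rows(commands="0 0 0 0 0 0.5 1;0 0 0 0 0 0 1;0 0 0 0 0 0 1")

```text
time: 9.93
tool_pos: [474.8, -128.9, 27.9]
tool_rot: [2.902, 1.202, 0.0]
contact_force: [-0.2, 0.8, -5.9]
opening: 0.451
```

>>> play_rows(commands="0 0 0 0 0 0.5 1;0 0 0 0 0 0 1;0 0 0 0 0 0 1")

```text
time: 10.18
tool_pos: [474.7, -129.0, 27.8]
tool_rot: [2.902, 1.201, -0.0]
contact_force: [-2.9, -0.2, 0.7]
opening: 0.446
```

>>> play_rows(commands="0 0 0 0 0 0.5 1;0 0 0 0 0 0 1;0 0 0 0 0 0 1")

```text
time: 10.43
tool_pos: [474.7, -128.9, 27.7]
tool_rot: [2.902, 1.201, -0.001]
contact_force: [-4.3, 1.1, 6.5]
opening: 0.444
```

The floor now carries the weight (force went from −6 to +6.5 N, at TCP z 27.7 as predicted). Back off the press slightly, release, and wait before lifting.

>>> play_rows(commands="0 0 0 0 0 -0.5 1;0 0 0 0 0 0 0;0 0 0 0 0 0 -0.2;0 0 0 0 0 0 -0.45;0 0 0 0 0 0 -0.45;0 0 0 0 0 0 -0.45;0 0 0 0 0 0 -0.45;0 0 0 0 0 -8 -0.45;0 0 0 0 0 -20 -0.45;0 0 0 0 0 -30 -0.45;0 0 0 0 0 -40 -0.45;0 0 0 0 0 -40 -0.45;0 0 0 0 0 -40 -0.45;0 0 0 0 0 -20 -0.45;0 0 0 0 0 0 -0.45;0 0 0 0 0 0 -0.45", newtons=20)

```text
time: 11.77
tool_pos: [475.5, -129.0, 227.0]
tool_rot: [2.9, 1.201, 0.003]
contact_force: [-0.7, 0.8, -0.8]
opening: 0.724
```

```bash
python3 n.py; python3 m.py pics/w8.png; python3 - <<'E'
from h import *
s=r.read_state();f=r.grab_frame("wrist");R,t=wristRt(f,s)
for c,st in blobs(f["frame"],(105,130,60),(125,255,255),40)[0]: print(c,st[4],"z81",cast(f,*c,81,R,t).round(1),"z24",cast(f,*c,24,R,t).round(1))
g=r.grab_frame("scene")["frame"]
cv2.imwrite("pics/fin.png",np.hstack([f["frame"][:300,100:420],cv2.resize(g[110:260,90:410],(480,300)) ][:])[:,:,::-1])
E
```

```text
11.7667 [ 475.45576699 -128.99554517  227.02137343] [2.90000034 1.20072813 0.00332688] [-0.65285992  0.80704097 -0.77715216] 0.723950125026542
to go, tool: [ -0.9   0.8 198.2] tool z [ 0.003  -0.0018 -1.    ]
11.7667 [ 475.45576699 -128.99554517  227.02137343] [2.90000034 1.20072813 0.00332688]
blue [282.1 135.8] [ 254  111   57   50 1149] [ 527.5 -116.8   72. ] tool [ 45.3  27.7 155.2]
blue [255.6 158.4] [245 157  22   5  36] [ 492.  -114.1   72. ] tool [ 22.2   0.6 155. ]
blue [255.3 182.9] [248 175  16  16 204] [ 473.3 -132.4   72. ] tool [ -4.1   0.3 155. ]
[283.6 135.1] 1169 z81 [ 527.4 -115.8   81. ] z24 [ 528.4 -122.4   24. ]
[256.5 182.5] 209 z81 [ 474.8 -130.8   81. ] z24 [ 465.3 -140.4   24. ]
```

View pics/fin.png

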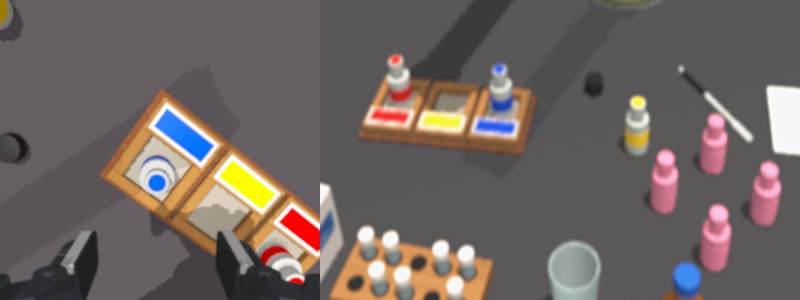

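The blue weight stands upright in its blue-labelled compartment. Its dot at z 81 is at (475,-131), against a floor centre of (476,-130). Yellow, red and the pinks look unmoved.

```bash
python3 -c "
from workcell import r
print(r.job_done())"
```

```text
the job is handed in; nothing more can be done
None
```

The blue-banded weight is standing upright in its blue-labelled compartment, and the job is handed in at about 12 s of the 38 s allowed. I gripped it by the body from among the four pink look-alikes. I lowered it in half-millimetre steps until the floor took the load, then released it and lifted clear.

**Last checks:**
- **Position:** the blue dot, taken at its expected height of 81 mm, lies at (475, -131). That is within about 1.5 mm of the compartment's centre at (476, -130).
- **Set-down:** the floor took the load at tool height 27.8 mm, as predicted. The wrist force went from −6 N hanging to +6.5 N pressing, and I eased it back before opening the jaws.
- **Other weights:** in the final picture the yellow, red and pink weights look where they were. I did not re-measure them.
- **Disagreement:** just before the set-down, the floor centre worked out from the label differed by about 2–3 mm from my earlier measurement. I shifted about 4 mm to match the label reading; the clearance is about 11 mm per side.

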